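# Lock a dough heart in the wedge vice for painting

## Robot

A 6-joint arm with a two-finger parallel gripper is mounted at the origin on the work surface. World frame = base frame: x ahead of the robot, y to its left, z up, the work surface at z = 0. Lengths are in m, angles in rad, forces in N, time in s.
With the tool pointing down it reaches from about 0.35 to 0.85 m from the base axis. Payload 8.1 kg.
Tool frame: the origin (TCP) lies midway between the tips of the shut fingers; the grasp point (between the pads) lies 19 mm behind it; z points along the fingers, y is the line along which they close (so a half turn about z gives the same grasp; the last joint's range is limited). The gripper opens to 85 mm and grips with 20 to 120 N. Pads are 22 mm wide; open, the fingers measure 114 mm over their backs; the gripper's body (76 mm by 85 mm) begins 54 mm behind the grasp point. The pads swing forward as they close: fully open they stand 13 mm farther back than shut.
Start: joints at [-0.085, 0.13, 1.488, -0, 1.523, -0.085], TCP at [0.6, 0, 0.231] pointing down, gripper open.
Joint ranges: [-2.96, 2.96], [-0.89, 2.26], [0.02, 2.5], [-1.34, 4.48], [0, 2.73], [-2.66, 2.66]. Speed limits (rad/s): [2.39, 2.39, 2.79, 3.14, 3.14, 3.14].

## Interface

Orientations are given as [roll, pitch, yaw] about the fixed x, y, z axes, in that order (R = Rz(yaw) Ry(pitch) Rx(roll)).
In Python, from workcell import bot gives the robot as it stands.
- The arm moves only by the shell command python3 -m inch 'ROWS' [FORCE]. ROWS is JSON, one flat list of numbers, 5 for each row, row after row: the closure, from 0 (fully open) to 1 (shut), then the shift along the world's x, y, z each as a share of 4 cm, from -1 to 1, then the turn about the world's z as a share of 6 degrees, from -1 to 1. A call has 1 to 8 rows; each row shifts and turns the commanded pose from where the row before left it; what a row does not reach is not made up. A row lasts 1/10 s, in which the tool goes at most 50 mm and 8.59 degrees, less where a joint would pass 70% of its speed; a pose out of reach is approached as far as the arm can. A call with a number of a shift or a turn outside -1 to 1 is refused whole. A call with a gripper value outside its range is refused whole. The fingers move at their own pace and stop on an object; FORCE is the grip in N (left out, the last holds). Time passes only in rows, so rows that do not move let the fingers close. It gives the time, the measured TCP pose, the force, the opening and the grip force at its end, in the units of the state.
- bot.get_state(): the state, without advancing time (a new reading comes with each control period).
- bot.read_camera(name): name is "scene" or "side" or "wrist"; returns the picture (480x640x3 uint8, blue, green, red); there is no depth.
- bot.calibration(name): a dict with "fx", "fy", "cx", "cy" (pixels), "dist" ([k1, k2, p1, p2, k3] as OpenCV has them; the pictures are not rectified), "origin" and "attitude" of the camera in the world. Camera axes: x right, y down, z forward; pixel columns grow to the right and rows downward; lengths in m; the calibration is good to about 2 mm. A picture is of the moment at which its call begins: read the wrist's pose just before it. calibration takes no time and is no camera call; for the wrist camera it gives the pose at the moment of the call.
- bot.sign_off(): hands the job in; it is judged then, once.
Trained networks look in the newest picture that a camera, given by its name, has taken for a name from the list of things; names that differ only in an ending like _2 or _b are one class to them, and where a whole thing is asked for, a point or a joint stands for the part that bears it (a point fixed in the world has none). Each returns a list of dicts, best first, with "score" (0 to 1); they miss things now and then, are a little off and sometimes report something else, mostly with a low value. They report only what shows in the picture. A call takes as long as a camera call.
- bot.masks_of(camera, target): "region" (480x640 bool, what is visible of it).
- bot.landmark_of(camera, target): "position" ([x, y, z] in m, in world coordinates, good to about 4 mm: a listed point, or the origin of a listed thing).
The state is a dict: "clock": time; "q": joint angles; "joint_velocities": joint speeds; "joint_efforts": joint torques, N m; "position": TCP position; "eef_rot": TCP orientation; "wrist_force": force on the tool from outside, world axes, zero at the start; "ft_torque": the same for the moment, N m; "width": opening from 0.0 (shut) to 1.0 (fully open); "grip_force": force on a finger pad.
Only numpy, scipy, OpenCV 4.12 (cv2) and the standard library are available. Lean on these libraries where they do the work, as an engineer would, in place of code of your own. Each camera call takes 0.05 s, during which the arm holds its last target. There are 200 camera calls.

## Task

Stand the plain dough heart, by its wooden base, upright in the open bed of the wooden wedge vice, with its base lengthwise along the bar, and let go of it. Then slide the red thumb wedge along its ramp, thin end first, until the bar has clamped the base and pressed the cork pad well in, so that the wedge stays jammed by itself. Leave the yellow flower ornament where it is.

Things in the scene. Friction and masses are not known exactly. Their poses are not given: they have to be found in the camera images.
- vice: Fixed brown wooden wedge vice, 240 x 240 mm. Origin: centre of its underside on the table. Own y runs along the bar; own x across the clamp: from the dark ramp rail (-x) over the red wedge and the pale bar to the cork pad and dark fence (+x). Bed (board top) 16 mm above the origin; bar, pad, fence, rail and wedge body rise to 42 mm above it.
- bed_mid (a point): Middle of the cork pad's resting face at bed height: vice (80, 0, 16) mm, axes as the vice's. The open bed, where the base goes, lies on its -x side, up to the bar's front face. The pad is 140 mm long in y.
- ramp_mid (a point): Point on the fixed rail's upright ramp face at bed height, vice (-48, 0, 16) mm, axes as the vice's. The face nears the bar by 0.3 mm per mm of +y (16.7 degrees). The wedge slides in the channel between it and the bar, driven to +y. The channel is open at both ends (y = -115 and +115 mm).
- bar (a joint): Travel of the pale sliding bar towards the pad (vice +x), m: 0 fully back, at most 0.030. Bar 34 mm wide, 180 mm long, centred on y = 0; front face at vice x = 14 mm plus this, back face at -20 mm plus this (bed 66 mm wide at 0). About 0.8 N friction, no spring. At 0.018 it touches the heart's base if that touches the resting pad.
- pad (a joint): How far the sprung cork pad is pressed in (vice +x), m: 0 at rest, 0.006 at its stop. Spring 1200 N/m (7 N at the stop). The bar's own friction cannot hold it in; only the jammed wedge can.
- wedge_center (a point): Loose red thumb wedge, 110 mm long (own y, thin end +y), 26 tall, 20 thick at the thin end, 53 at the thick end; 0.12 kg. Point: its centre, 13 mm above its underside. Flat face (to the bar) 18 mm to +x. Upright thick end, good to push, 55 mm to -y: its face spans x -32 to +18 mm. Axes nearly as the vice's. Starts at vice y -62 to -42 mm; pad starts to press in at about +32 mm, is at its stop at about +52 mm.
- wedge_tab (a point): Middle of the pale thumb tab on the wedge, 18 mm (x) x 36 mm (y) x 36 mm tall, its top 62 mm above the wedge's underside; this point is 31 mm above the wedge's centre and 10 mm to its -y. Pushing the wedge home takes about 5 to 15 N along its travel; it jams by friction and does not spring back.
- heart_center (a point): Cream heart of hard dried dough, 18 mm thick (own x), 68 wide (own y), upright on a pale wooden base 48 (own x) x 100 (own y) x 20 mm tall; 82 mm tall in all, 0.13 kg. Point: middle of the heart, 55 mm above the base's underside; grasp here across the 18 mm. It stands on the brown card (3 mm thick); front and back are alike.
- flower_center (a point): Yellow flower ornament with a blue centre on a like base (48 x 100 x 20 mm), 95 mm tall, standing on the same card. This point is on its axis 55 mm above its underside. Not to be moved.

How it is judged:
By the outcome, as a careful person would: the job done as asked, in the order asked, and still so for the second after the job is handed in, with the robot touching nothing.
It also fails if it takes over 54 s, if anything falls off the work surface, if the arm or the gripper's body presses on something with over 40 N, if the wrist force passes 120 N, or if a joint passes its speed limit or range.

## Working session

There is one attempt and no reset: what is moved stays moved. The work goes in short steps, Python scripts to look and compute and a shell command to move; the robot and the scene stay as the last step left them, time stands still between calls to the robot, and variables do not carry over. Pictures are saved under pics/ and viewed, at most 10 in all, crops included, and the job is handed in when it is done.

```bash
mkdir -p pics; ls; python3 - <<'E'
from workcell import bot
import cv2
for c in ("scene","side"):
    im=bot.read_camera(c); cv2.imwrite(f"pics/{c}0.png",im)
    for t in ("vice","bed_mid","ramp_mid","wedge_center","wedge_tab","heart_center","flower_center"):
        print(c,t,[(round(d["score"],2),[round(float(v),4) for v in d["position"]]) for d in bot.landmark_of(c,t)][:2])
s=bot.get_state();print(s["clock"],s["position"],s["eef_rot"])
E
```

```text
pics
scene vice []
scene bed_mid [(0.68, [0.6084, -0.0678, 0.0158])]
scene ramp_mid [(0.65, [0.4792, -0.0644, 0.0121])]
scene wedge_center [(0.73, [0.4853, -0.1272, 0.034])]
scene wedge_tab [(0.78, [0.4817, -0.1337, 0.0618])]
scene heart_center [(0.9, [0.4275, 0.2844, 0.0605])]
scene flower_center [(0.76, [0.5893, 0.2503, 0.0544])]
side vice [(0.66, [0.5257, -0.0618, -0.0002])]
side bed_mid [(0.8, [0.6028, -0.0682, 0.0165])]
side ramp_mid [(0.96, [0.4817, -0.0636, 0.0163]), (0.4, [0.4833, -0.1313, 0.0609])]
side wedge_center [(0.86, [0.483, -0.1246, 0.0295])]
side wedge_tab [(0.87, [0.485, -0.1293, 0.0585])]
side heart_center [(0.78, [0.4308, 0.2805, 0.0578])]
side flower_center [(0.97, [0.5868, 0.2494, 0.0571])]
0.8 [6.00030017e-01 9.50124119e-06 2.31334264e-01] [3.14151613e+00 2.81075789e-05 1.57081632e+00]
```

View pics/scene0.png

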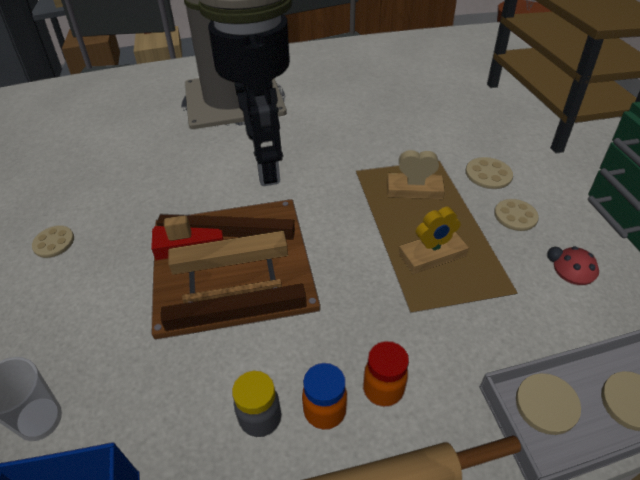

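View pics/side0.png

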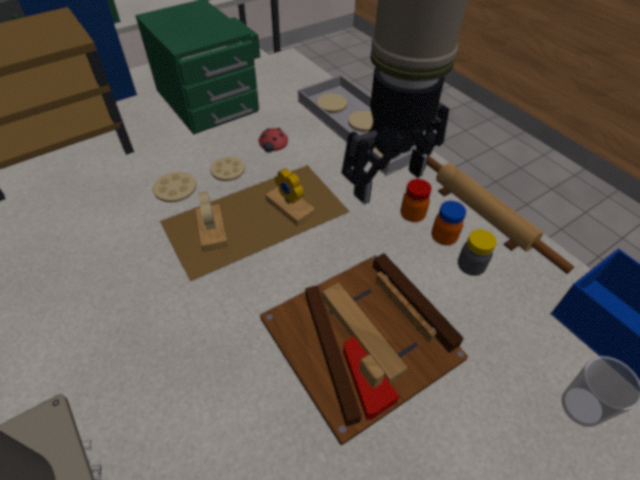

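The scene shows the vice (board corners about (152,213), (293,202), (317,308), (153,335)) and the heart on the card at about (417,172), with the flower at (436,235). In the side view, the heart's base is at (211,228), and the vice corners are (375,256), (262,320), (343,438), (466,353).

```bash
cat > h.py <<'E'
import numpy as np, cv2
from workcell import bot
from scipy.spatial.transform import Rotation as R
def att(c):
    a=np.array(c["attitude"],float)
    return a if a.shape==(3,3) else (R.from_euler("xyz",a).as_matrix() if a.size==3 else R.from_quat(a).as_matrix())
def px2w(c,pts,z):
    K=np.array([[c["fx"],0,c["cx"]],[0,c["fy"],c["cy"]],[0,0,1]]);
    u=cv2.undistortPoints(np.array(pts,float).reshape(-1,1,2),K,np.array(c["dist"],float)).reshape(-1,2)
    d=np.c_[u,np.ones(len(u))]@att(c).T; o=np.array(c["origin"])
    return o+d*((z-o[2])/d[:,2])[:,None]
E
python3 - <<'E'
from h import *
np.set_printoptions(precision=4,suppress=True)
print(bot.calibration("side"))
for n,p in (("scene",[(152,213),(293,202),(317,308),(153,331)]),("side",[(262,318),(375,256),(466,353),(343,436)])):
    c=bot.calibration(n); w=px2w(c,p,.016)
    print(n,w); print("mean",w.mean(0),"len",np.linalg.norm(np.diff(np.r_[w,w[:1]],axis=0),axis=1))
    for i,j in ((0,1),(3,2),):
        d=w[j]-w[i]; print("bar-dir angle from +y",np.degrees(np.arctan2(-d[0],d[1])))
    for i,j in ((0,3),(1,2)):
        d=w[j]-w[i]; print("x-dir angle",np.degrees(np.arctan2(d[1],d[0])))
print(px2w(bot.calibration("scene"),[(389,186),(443,187)],.023))
E
```

```text
{'fx': 439.4898153714889, 'fy': 439.4898153714889, 'cx': 321.7494320169471, 'cy': 244.879825394548, 'dist': array([-0.039,  0.   ,  0.   ,  0.   ,  0.   ]), 'origin': array([ 0.2719, -0.305 ,  0.6389]), 'attitude': array([-2.4395, -0.0158, -0.6063])}
scene [[ 0.3873 -0.1849  0.016 ]
 [ 0.4234  0.0581  0.016 ]
 [ 0.6562  0.0449  0.016 ]
 [ 0.639  -0.185   0.016 ]]
mean [ 0.5265 -0.0667  0.016 ] len [0.2457 0.2331 0.2306 0.2516]
bar-dir angle from +y -8.449641724110348
bar-dir angle from +y -4.278986105696177
x-dir angle -0.03880629988037795
x-dir angle -3.248180858644343
side [[ 0.4109  0.0487  0.016 ]
 [ 0.6456  0.0463  0.016 ]
 [ 0.6408 -0.1837  0.016 ]
 [ 0.4095 -0.1748  0.016 ]]
mean [ 0.5267 -0.0659  0.016 ] len [0.2347 0.2301 0.2315 0.2235]
bar-dir angle from +y -90.58851243813899
bar-dir angle from +y -92.21579819141647
x-dir angle -90.36298469139257
x-dir angle -91.2077198857114
[[0.4328 0.2306 0.023 ]
 [0.4598 0.3228 0.023 ]]
```

```bash
python3 -m inch '[0,-1,1,0,0, 0,-1,1,0,0, 0,-1,1,0,0, 0,-1,1,0,0, 0,-0.2,1,0,0, 0,0,1,0,0, 0,0,0.5,0,0, 0,0,0,0,0]' 40
```

```text
clock: 1.6
position: [0.45, 0.2439, 0.2314]
eef_rot: [3.141, -0.001, 1.574]
wrist_force: [-0.1, -0.6, 0.5]
width: 0.997
grip_force: 0.0
```

```bash
python3 - <<'E'
from h import *
np.set_printoptions(precision=4,suppress=True)
c=bot.calibration("wrist"); im=bot.read_camera("wrist"); cv2.imwrite("pics/w1.png",im); print(c)
for d in bot.landmark_of("wrist","heart_center"): print(d)
E
```

```text
{'fx': 362.5663704670099, 'fy': 362.5663704670099, 'cx': 321.8217344699561, 'cy': 243.84172197828138, 'dist': array([-0.0411,  0.    ,  0.    ,  0.    ,  0.    ]), 'origin': array([0.4497, 0.3229, 0.3739]), 'attitude': array([ 2.8287, -0.0002,  0.0025])}
{'position': [0.4334, 0.2834, 0.0614], 'score': 0.68}
```

View pics/w1.png

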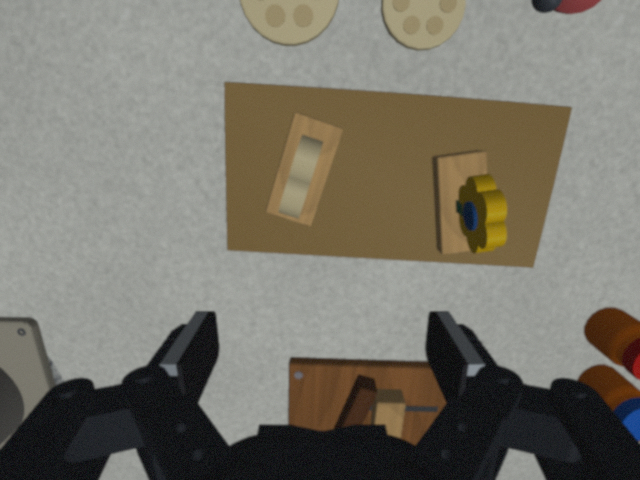

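The wrist view shows the heart's base top with corners at (296,114), (342,129), (312,225) and (267,212), and the vice's far edge running from (290,358) to (440,362).

```bash
python3 - <<'E'
from h import *
np.set_printoptions(precision=4,suppress=True)
c=bot.calibration("wrist")
w=px2w(c,[(296,114),(342,129),(312,225),(267,212)],.023); print(w,w.mean(0))
for i,j in((3,0),(2,1)):
    d=w[j]-w[i]; print(np.degrees(np.arctan2(-d[0],d[1])),np.linalg.norm(d))
v=px2w(c,[(290,358),(425,362)],.016); d=v[1]-v[0]; print(v,np.degrees(np.arctan2(d[1],d[0])))
E
```

```text
[[0.4266 0.3317 0.023 ]
 [0.4689 0.3185 0.023 ]
 [0.4405 0.2265 0.023 ]
 [0.396  0.2398 0.023 ]] [0.433  0.2791 0.023 ]
-18.425981239640766 0.09680696007375102
-17.201074621836053 0.09626358956719881
[[0.4134 0.065  0.016 ]
 [0.5711 0.0591 0.016 ]] -2.1605488464163645
```

```bash
python3 -m inch '[0,-0.22,0.45,0,-0.98, 0,-0.22,0.45,-0.5,-0.98, 0,0,0,-1,-0.98, 0,0,0,-1,0, 0,0,0,0,0]'
```

```text
clock: 2.2
position: [0.4293, 0.2742, 0.1252]
eef_rot: [-3.134, 0.008, 1.262]
wrist_force: [-0.6, -1.2, -1.4]
width: 0.997
grip_force: 0.0
```

```bash
python3 -m inch '[0,0,0,0,0]'; python3 - <<'E'
from h import *
c=bot.calibration("wrist"); bot.read_camera("wrist")
print(c["origin"],bot.landmark_of("wrist","heart_center")); 
s=bot.get_state(); print(s["position"],s["eef_rot"])
E
```

```text
clock: 2.3
position: [0.4329, 0.2763, 0.1315]
eef_rot: [-3.14, 0.001, 1.262]
wrist_force: [-0.1, -0.1, 1.2]
width: 1.001
grip_force: 0.0
[0.45709612 0.35183057 0.27381323] [{'position': [0.4333, 0.2838, 0.059], 'score': 0.55}]
[0.43476015 0.27753736 0.13408221] [ 3.13888016e+00 -2.44594141e-03  1.26223749e+00]
```

```bash
python3 -m inch '[0,-0.04,0.08,-0.8,0, 0,0,0,-0.8,0, 0,0,0,-0.75,0, 0,0,0,0,0, 0.4,0,0,0,0, 1,0,0,0,0, 1,0,0,0,0, 1,0,0,0,0]' 40
```

```text
clock: 3.2
position: [0.4326, 0.2812, 0.039]
eef_rot: [3.14, -0.002, 1.263]
wrist_force: [-0.4, 1.1, -0.2]
width: 0.33
grip_force: 0.0
```

```bash
python3 -m inch '[1,0,0,0,0, 1,0,0,0,0,1,0,0,0,0,1,0,0,0,0]'
```

```text
clock: 3.6
position: [0.432, 0.281, 0.0383]
eef_rot: [3.141, -0.001, 1.263]
wrist_force: [-1.6, -1.1, 5.9]
width: 0.208
grip_force: 43.9
```

```bash
python3 -m inch '[1,0,0,0.5,0, 1,0,0,1,0, 1,0,0,1,0, 1,0,-0.5,1,0, 1,0.3,-0.9,0.3,0.4, 1,0.4,-0.9,0,0.5, 1,0.4,-0.9,0,0.5, 1,0.4,-0.9,0,0.5]'; python3 -m inch '[1,0.4,-0.9,0,0.5, 1,0.4,-0.9,0,0.2, 1,0.4,-0.9,0,0, 1,0.4,-0.9,0,0, 1,0.3,-0.5,0,0, 1,0,0,0,0, 1,0,0,0,0]'; python3 - <<'E'
from h import *
im=bot.read_camera("wrist");cv2.imwrite("pics/w2.png",im)
c=bot.calibration("wrist");print(c["origin"])
for t in ("bed_mid","ramp_mid"):print(t,bot.landmark_of("wrist",t))
E
```

```text
clock: 4.4
position: [0.4916, 0.1152, 0.1894]
eef_rot: [3.141, -0.0, 1.465]
wrist_force: [0.4, 1.0, -1.7]
width: 0.206
grip_force: 43.0
clock: 5.1
position: [0.567, -0.0475, 0.1887]
eef_rot: [-3.14, -0.001, 1.534]
wrist_force: [-0.2, 0.8, -1.6]
width: 0.202
grip_force: 42.9
[0.56981729 0.03215784 0.33128827]
bed_mid [{'position': [0.6055, -0.0678, 0.013], 'score': 0.95}]
ramp_mid [{'position': [0.4792, -0.063, 0.0133], 'score': 0.61}]
```

View pics/w2.png

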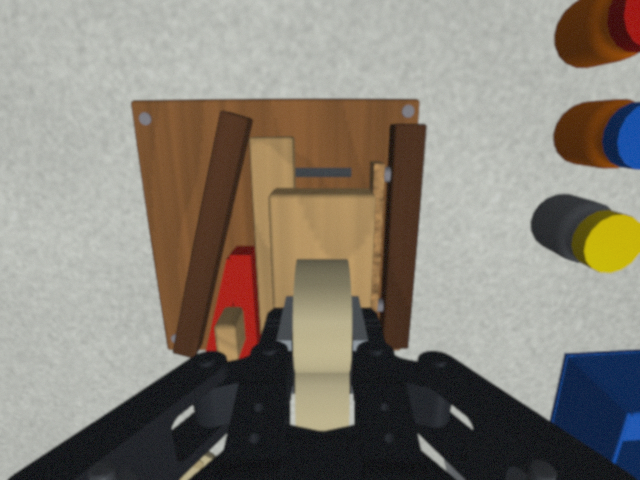

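The heart is held over the bed and looks parallel to the bar. The vice's far edge runs from (133,101) to (419,99), and the fence's inner edge from (390,125) to (385,347).

```bash
python3 - <<'E'
from h import *
np.set_printoptions(precision=4,suppress=True)
c=bot.calibration("wrist")
v=px2w(c,[(133,101),(419,99)],.016); d=v[1]-v[0]; print(v,v.mean(0),np.degrees(np.arctan2(d[1],d[0])))
w=px2w(c,[(253,138),(293,138),(390,125),(385,345),(374,163)],.042); print(w)
E
```

```text
[[0.4146 0.0598 0.016 ]
 [0.6496 0.0521 0.016 ]] [0.5321 0.0559 0.016 ] -1.890092944828948
[[ 0.5162  0.0265  0.042 ]
 [ 0.5471  0.0253  0.042 ]
 [ 0.6216  0.0324  0.042 ]
 [ 0.6213 -0.1617  0.042 ]
 [ 0.6095  0.0042  0.042 ]]
```

```bash
python3 -m inch '[1,0.19,-0.48,0,0, 1,0,0,-0.5,0, 1,0,0,-0.8,0, 1,0,0,-0.8,0, 1,0,0,-0.6,0, 1,0,0,0,0, 1,0,0,0,0,1,0,0,0,0]'
```

```text
clock: 6.05
position: [0.5764, -0.0664, 0.0836]
eef_rot: [3.138, 0.0, 1.536]
wrist_force: [-0.2, -0.3, -1.2]
width: 0.206
grip_force: 42.9
```

```bash
python3 -m inch '[1,-0.04,0,-0.3,0, 1,0,0,-0.3,0, 1,0,0,-0.1,0, 1,0,0,0,0, 1,0,0,-0.05,0, 1,0,0,0,0]'; python3 - <<'E'
from h import *
im=bot.read_camera("side");cv2.imwrite("pics/s2.png",cv2.resize(im[230:450,230:490],None,fx=3,fy=3)[:600])
E
```

```text
clock: 6.65
position: [0.5736, -0.0667, 0.0514]
eef_rot: [3.141, 0.0, 1.535]
wrist_force: [0.0, -0.4, -1.7]
width: 0.201
grip_force: 43.1
```

View pics/s2.png

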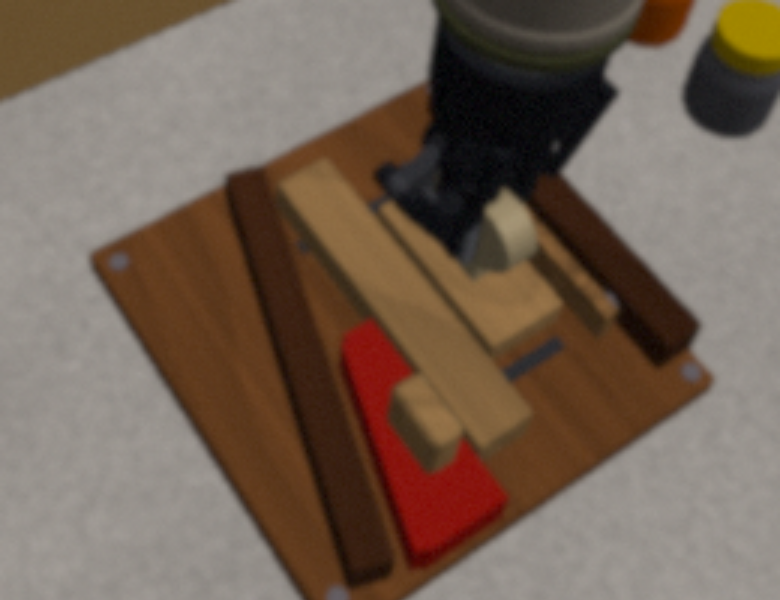

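The base sits level in the bed between bar and pad, just above the floor. I'll lower it to contact.

```bash
python3 -m inch '[1,0,0,-0.05,0, 1,0,0,0,0]'; python3 -m inch '[1,0,0,-0.05,0, 1,0,0,0,0]'
```

```text
clock: 6.9
position: [0.5737, -0.0666, 0.0512]
eef_rot: [3.141, 0.0, 1.535]
wrist_force: [-9.0, 0.7, 14.9]
width: 0.205
grip_force: 45.5
clock: 7.1
position: [0.5737, -0.0667, 0.0512]
eef_rot: [3.141, 0.0, 1.535]
wrist_force: [-19.1, 4.0, 32.8]
width: 0.203
grip_force: 47.8
```

```bash
python3 -m inch '[1,0,0,0.1,0, 0.5,0,0,0,0, 0,0,0,0,0, 0,0,0,0,0, 0,0,0,0,0, 0,0,0,0,0]'; python3 -m inch '[0,0,0,0.5,0, 0,0,0,1,0, 0,0,0,1,0, 0,0,0,1,0, 1,0,0,0,0, 1,0,0,0,0]' 60; python3 - <<'E'
from h import *
for c in("scene","side"):
    im=bot.read_camera(c)
    if c=="side": cv2.imwrite("pics/s3.png",cv2.resize(im[210:450,210:490],None,fx=2.5,fy=2.5))
    for t in("wedge_center","wedge_tab","heart_center"):print(c,t,[(d["score"],np.round(d["position"],4)) for d in bot.landmark_of(c,t)])
E
```

```text
clock: 7.7
position: [0.5732, -0.0665, 0.0509]
eef_rot: [-3.141, -0.0, 1.535]
wrist_force: [0.1, 0.5, -0.1]
width: 0.999
grip_force: 0.0
clock: 8.3
position: [0.5744, -0.0667, 0.1928]
eef_rot: [3.139, 0.001, 1.535]
wrist_force: [-0.3, 0.5, -1.6]
width: 0.691
grip_force: 0.0
scene wedge_center [(0.84, array([ 0.4853, -0.1266,  0.0311]))]
scene wedge_tab [(0.9, array([ 0.4835, -0.1368,  0.063 ]))]
scene heart_center [(0.9, array([ 0.5707, -0.0658,  0.0707]))]
side wedge_center [(0.58, array([ 0.4852, -0.1192,  0.0291]))]
side wedge_tab [(0.61, array([ 0.488 , -0.1308,  0.0585]))]
side heart_center [(0.69, array([ 0.5709, -0.0647,  0.0722]))]
```

View pics/s3.png

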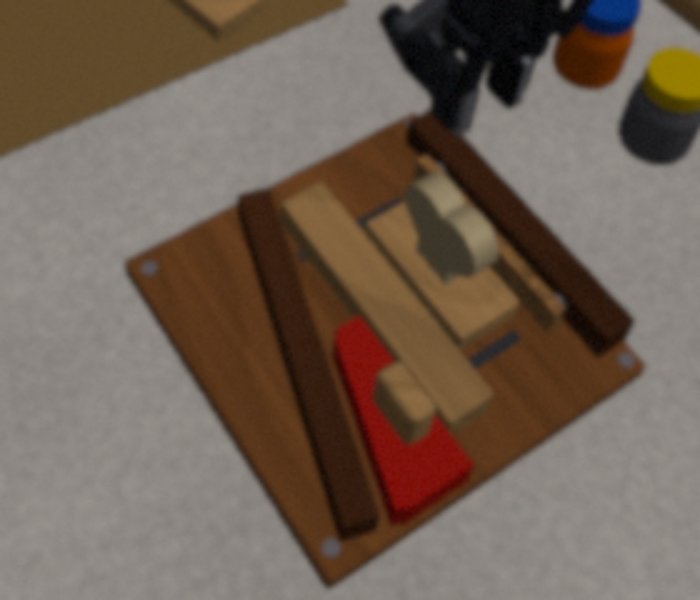

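The heart stands upright in the bed, released, with the wedge still at its start. Next I go behind the wedge's thick end with the gripper shut.

```bash
python3 -m inch '[1,-0.5,-0.7,0,0, 1,-0.7,-0.9,0,0, 1,-0.7,-0.9,0,0, 1,-0.56,-0.9,0,0, 1,0,0,-0.6,0, 1,0,0,-0.8,0, 1,0,0,0,0, 1,0,0,0,0]'
```

```text
clock: 9.5
position: [0.4744, -0.2022, 0.135]
eef_rot: [-3.14, -0.001, 1.535]
wrist_force: [0.1, 0.8, 0.2]
width: -0.0
grip_force: 0.0
```

```bash
python3 -m inch '[1,0,0,-0.7,0, 1,0,0,-0.9,0, 1,0,0,-0.8,0, 1,0,0,-0.33,0, 1,0,0,0,0, 1,0,0,0,0]'; python3 - <<'E'
from h import *
im=bot.read_camera("side");cv2.imwrite("pics/s4.png",cv2.resize(im[240:480,210:490],None,fx=2.5,fy=2.5))
E
```

```text
clock: 10.1
position: [0.4764, -0.2031, 0.0281]
eef_rot: [3.14, 0.001, 1.536]
wrist_force: [0.6, -0.0, 0.3]
width: -0.0
grip_force: 0.0
```

View pics/s4.png

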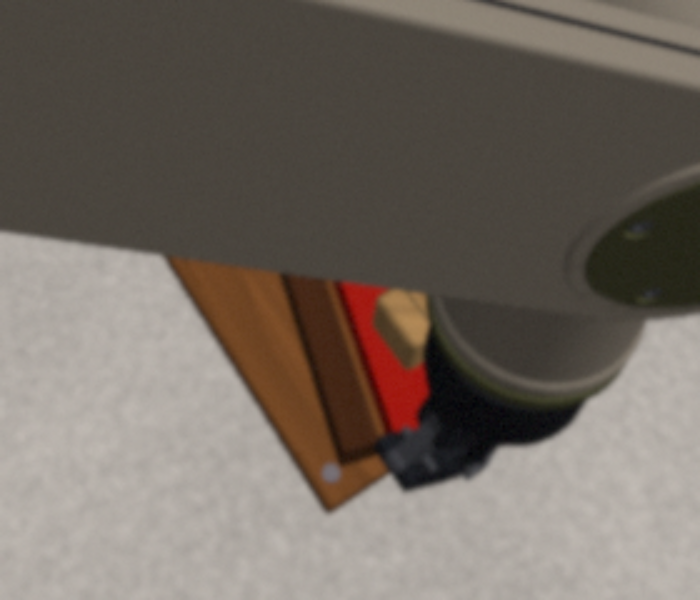

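The arm hides most of the side view, but the shut fingers are seen behind the wedge's thick end (about (410,450) in the crop). Pushing.

```bash
python3 -m inch '[1,0.04,0.15,0,0, 1,0.04,0.15,0,0, 1,0.04,0.15,0,0, 1,0.04,0.15,0,0, 1,0.04,0.15,0,0, 1,0.04,0.15,0,0, 1,0.04,0.15,0,0,1,0,0,0,0]'; python3 -m inch '[1,0.04,0.15,0,0, 1,0.04,0.15,0,0, 1,0.04,0.15,0,0, 1,0.04,0.15,0,0, 1,0,0,0,0]'
```

```text
clock: 10.95
position: [0.4862, -0.1595, 0.0258]
eef_rot: [-3.141, -0.001, 1.536]
wrist_force: [0.1, -0.0, 0.0]
width: 0.0
grip_force: 0.0
clock: 11.45
position: [0.4927, -0.1354, 0.0259]
eef_rot: [-3.142, -0.001, 1.536]
wrist_force: [0.7, 0.2, -0.1]
width: 0.001
grip_force: 0.0
```

```bash
python3 - <<'E'
from h import *
for c in("scene","wrist"):
    im=bot.read_camera(c)
    for t in("wedge_center","wedge_tab","heart_center"):print(c,t,[(d["score"],np.round(d["position"],4)) for d in bot.landmark_of(c,t)])
E
python3 -m inch '[1,0.04,0.12,0,0, 1,0.04,0.12,0,0, 1,0.04,0.12,0,0, 1,0.04,0.12,0,0]'; python3 -m inch '[1,0.03,0.1,0,0, 1,0.03,0.1,0,0, 1,0.03,0.1,0,0]'
```

```text
scene wedge_center [(0.97, array([ 0.4987, -0.0712,  0.0308]))]
scene wedge_tab [(0.72, array([ 0.4955, -0.0786,  0.0619])), (0.5, array([ 0.6068, -0.0626,  0.0163]))]
scene heart_center [(0.67, array([ 0.5719, -0.0638,  0.0696]))]
wrist wedge_center []
wrist wedge_tab [(0.95, array([ 0.4968, -0.0822,  0.0577]))]
wrist heart_center [(0.56, array([ 0.5775, -0.0628,  0.0713]))]
clock: 12.25
position: [0.499, -0.117, 0.0261]
eef_rot: [-3.141, 0.0, 1.535]
wrist_force: [-2.7, -2.4, 1.8]
width: -0.0
grip_force: 1.6
clock: 12.55
position: [0.5027, -0.105, 0.0261]
eef_rot: [-3.142, 0.0, 1.535]
wrist_force: [-2.1, -3.4, 1.4]
width: -0.001
grip_force: 1.7
```

```bash
python3 -m inch '[1,0.03,0.08,0,0, 1,0.03,0.08,0,0, 1,0.02,0.08,0,0,1,0,0,0,0]'; python3 -m inch '[1,0.02,0.08,0,0,1,0.01,0.06,0,0,1,0,0,0,0]'
```

```text
clock: 12.95
position: [0.506, -0.0951, 0.026]
eef_rot: [3.141, -0.001, 1.535]
wrist_force: [0.4, 0.2, -0.2]
width: 0.001
grip_force: 0.0
clock: 13.25
position: [0.5075, -0.0907, 0.0263]
eef_rot: [3.141, 0.001, 1.535]
wrist_force: [0.9, -5.6, -2.2]
width: -0.003
grip_force: 2.7
```

```bash
python3 -m inch '[1,0.02,0.08,0,0,1,0.01,0.06,0,0]'; python3 -m inch '[1,0.02,0.08,0,0,1,0.01,0.06,0,0]';python3 - <<'E'
from h import *
for c in("scene","wrist"):
    im=bot.read_camera(c)
    if c=="wrist": cv2.imwrite("pics/w5.png",im)
    for t in("wedge_center","wedge_tab","heart_center"):print(c,t,[(d["score"],np.round(d["position"],4)) for d in bot.landmark_of(c,t)])
E
```

```text
clock: 13.45
position: [0.509, -0.0862, 0.0266]
eef_rot: [3.14, 0.003, 1.535]
wrist_force: [0.7, -12.3, -0.7]
width: -0.001
grip_force: 6.3
clock: 13.65
position: [0.5106, -0.0815, 0.0269]
eef_rot: [3.139, 0.004, 1.535]
wrist_force: [1.6, -16.3, -1.7]
width: 0.0
grip_force: 8.5
scene wedge_center [(0.84, array([ 0.5111, -0.0161,  0.0304])), (0.3, array([0.5901, 0.2501, 0.0585]))]
scene wedge_tab [(0.66, array([ 0.5152, -0.0266,  0.0651]))]
scene heart_center [(0.76, array([ 0.5841, -0.0653,  0.0752]))]
wrist wedge_center []
wrist wedge_tab [(0.91, array([ 0.51  , -0.024 ,  0.0609]))]
wrist heart_center [(0.74, array([ 0.5886, -0.0619,  0.0726]))]
```

View pics/w5.png

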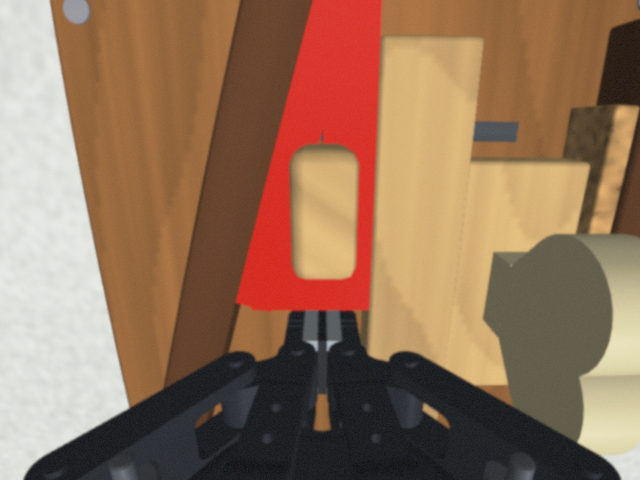

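The wrist view shows the wedge filling the channel, the bar against the base and the base against the pad, with the fingers on the thick end at about (322,310).

```bash
python3 -m inch '[1,0.01,0.05,0,0]'; python3 -m inch '[1,0,0,0,0]'
```

```text
clock: 14.15
position: [0.5111, -0.08, 0.027]
eef_rot: [3.139, 0.005, 1.535]
wrist_force: [0.0, -18.8, -1.4]
width: -0.001
grip_force: 9.1
clock: 14.25
position: [0.5112, -0.0798, 0.027]
eef_rot: [3.138, 0.005, 1.535]
wrist_force: [0.6, -15.7, -0.9]
width: -0.003
grip_force: 8.0
```

```bash
python3 -m inch '[1,0.01,0.05,0,0]'; python3 -m inch '[1,0.01,0.04,0,0,1,0,0,0,0]'
```

```text
clock: 14.35
position: [0.5116, -0.0784, 0.0271]
eef_rot: [3.138, 0.005, 1.535]
wrist_force: [0.9, -19.8, -2.5]
width: -0.003
grip_force: 9.9
clock: 14.55
position: [0.512, -0.0772, 0.0272]
eef_rot: [3.138, 0.006, 1.535]
wrist_force: [0.9, -20.8, -1.5]
width: 0.003
grip_force: 10.4
```

```bash
python3 -m inch '[1,-0.02,-0.15,0,0, 1,-0.05,-0.4,0,0, 1,-0.1,-0.5,0,0, 1,0,0,0.6,0, 1,0,0,1,0, 1,0,0,1,0, 1,0,-0.3,1,0, 1,0,0,0,0]'; python3 -m inch '[1,0,0.3,0.5,0, 1,0,0.8,0,0, 1,0,0.8,0,0, 1,-0.3,0.5,0,0, 1,0,0,0,0, 1,0,0,0,0]'; python3 - <<'E'
from h import *
a=bot.read_camera("scene")[180:360,130:340]
b=bot.read_camera("side")[230:450,230:490]
f=lambda i:cv2.resize(i,(400,400*i.shape[0]//i.shape[1]))[:330]
A,B=f(a),f(b); cv2.imwrite("pics/end.png",np.hstack([A,B[:330]]))
for c in("scene","side"):
  for t in("wedge_center","heart_center","flower_center"):print(c,t,[(d["score"],np.round(d["position"],4)) for d in bot.landmark_of(c,t)][:1])
E
```

```text
clock: 15.35
position: [0.5078, -0.1291, 0.1774]
eef_rot: [3.13, 0.003, 1.535]
wrist_force: [1.0, 0.3, 0.4]
width: -0.001
grip_force: 0.0
clock: 15.95
position: [0.4919, -0.0309, 0.1899]
eef_rot: [3.141, -0.0, 1.537]
wrist_force: [0.3, -0.2, 0.0]
width: -0.002
grip_force: 0.0
scene wedge_center [(0.71, array([ 0.5133, -0.014 ,  0.0345]))]
scene heart_center [(0.65, array([ 0.5884, -0.0658,  0.0735]))]
scene flower_center []
side wedge_center [(0.59, array([ 0.5136, -0.0108,  0.0288]))]
side heart_center []
side flower_center [(0.93, array([0.5891, 0.252 , 0.058 ]))]
```

View pics/end.png

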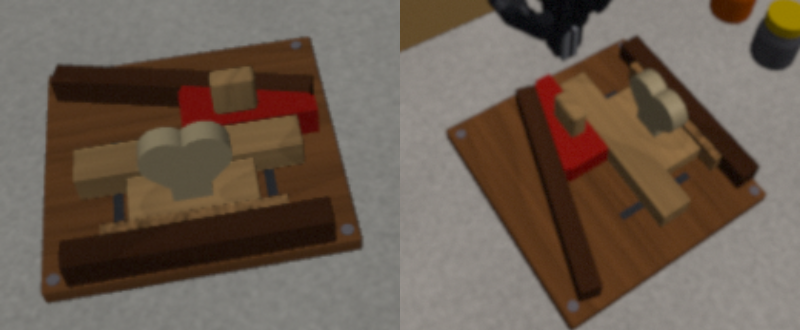

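The heart stands clamped, with the base between bar and pad. The wedge stays jammed at about y = +50 mm, and the arm is clear.

```bash
python3 -c "
from workcell import bot
print(bot.sign_off())"
```

```text
the job is handed in; nothing more can be done
None
```

The job is handed in: the plain heart stands upright in the vice bed, clamped by the bar. The red wedge is jammed at about +50 mm, close to the pad's stop. It stayed put when the arm backed off, and the flower was not touched.

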